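# Load the ball-drop tower and hold its release pin open

### The arm

A 7-joint arm with a two-finger parallel gripper is mounted at the origin on the work surface. World frame = base frame: x ahead of the robot, y to its left, z up, the work surface at z = 0. Lengths are in m, angles in rad, forces in N, time in s.
With the tool pointing down it reaches from about 0.4 to 0.875 m from the base axis. Payload 6.5 kg.
Tool frame: the origin (TCP) lies on the centre line of the jaws, within the pads' length; the fingertips stand 22 mm ahead of it and the grasp point (between the pads) lies 3 mm ahead of it; x points along the fingers, y is the direction in which the jaws open and shut, and the axes are right-handed (so a half turn about x gives the same grasp; the last joint's range is limited). The gripper opens to 85 mm and grips with 20 to 120 N. Pads are 22 mm wide; open, the fingers measure 114 mm over their backs; the gripper's body (76 mm by 85 mm) begins 54 mm behind the grasp point. The pads swing forward as they close: fully open they stand 13 mm farther back than shut.
Start: joints at [1.245, 0.536, -0.004, 1.538, 0.003, 1.067, -0.071], TCP at [0.167, -0.628, 0.253] pointing down, gripper open.
Joint ranges: [-2.7, 2.7], [-0.37, 2.16], [-1.27, 1.26], [0.24, 2.4], [-1.31, 4.45], [0.19, 1.91], [-2.76, 2.76]. Speed limits (rad/s): [2.39, 2.39, 3.14, 3.14, 3.14, 3.14, 3.14].

### API

Orientations are given as a unit quaternion [x, y, z, w].
In Python, from rig import env gives the robot as it stands. Calls block until the motion is done:
- env.move_ptp(position, orientation): joint-space move of the TCP to a pose.
- env.move_linear(position, orientation=None, v=0.15): straight line of the TCP; orientation=None keeps the orientation; v is the mean speed in m/s.
- env.move_j(angles): joint-space move.
- env.move_gripper(opening, squeeze=None): opening from 0.0 (shut) to 1.0 (fully open); squeeze is the grip in N (None keeps the last); returns when the fingers have stopped.
- env.dwell(seconds).
- env.solve_ik(position, orientation): joint angles nearest the present ones, or None.
- env.camera(name): name is "side" or "top"; returns (picture, depth): 400x640x3 uint8, red, green, blue; 400x640 float32, m along the optical axis (not along the pixel's ray), 0 where there is no reading.
- env.camera_model(name): a dict with "fovy" (degrees; the focal length in pixels is half the picture's height over the tangent of half this angle, whatever the lens; pixels are square), "cx", "cy" (the principal point, pixels), "rvec" (rotation vector, rad) and "tvec" (3), from world to camera coordinates, as OpenCV has them. Camera axes: x right, y down, z forward; pixel columns grow to the right and rows downward; lengths in m; the calibration is good to about 2 mm. A picture is of the moment at which its call begins. camera_model takes no time and is no camera call.
A pose or a line that the arm cannot do raises env.MotionError and nothing moves.
- env.job_done(): hands the job in, once; it reports no verdict.
Readings, each from a call of its own:
- env.get_time(): time.
- env.get_joints(): joint angles.
- env.get_joint_velocities(): joint speeds.
- env.get_tau(): joint torques, N m.
- env.get_eef_pos(): TCP position.
- env.get_ee_rot(): TCP orientation.
- env.get_force(): force on the tool from outside, world axes, zero at the start.
- env.get_wrist_torque(): the same for the moment, N m.
- env.get_opening(): opening from 0.0 (shut) to 1.0 (fully open).
Only numpy, scipy, OpenCV 4.12 (cv2) and the standard library are available. Lean on these libraries where they do the work, as an engineer would, in place of code of your own. Each camera call takes 0.05 s, during which the arm holds its last target.

### The job

Pour the four steel balls from the blue scoop into the orange funnel of the ball-drop tower, so that all four come to rest in the clear tube on the closed release pin, and stand the empty scoop back upright on the table, let go. Then pull the red spring plunger straight back to its stop so that the pin leaves the tube and all four balls drop into the tray below, and finish while still gripping the plunger and holding it fully back. Leave the other things on the table where they are.

Things in the scene. Friction and masses are not known exactly. Their poses are not given: they have to be found in the camera images.
- tower: Ball-drop tower fixed to the table; origin at table level on its vertical tube's axis, z up, plunger along its own -x. Clear tube: inside diameter 34 mm, from 56 to 140 mm above the table. A steel barrel 22 mm in diameter, axis 70 mm above the table, runs along -x from the tube out to 105 mm from the axis, on a blue support.
- funnel_mouth (a point): Centre of the orange funnel's open top, on the tube's axis, in the plane of its rim 194 mm above the table. Funnel: inside diameter 34 mm at 140 mm above the table, 100 mm at 180 mm, then a straight collar up to the rim; outside diameter 108 mm.
- tray (a point): Centre of the floor, 6 mm above the table, of the square tray under the tube; 84 mm square inside, rim 42 mm above the table.
- plunger_neck (a point): Middle of the red plunger's free neck: round, 14 mm in diameter, level along the tower's x, axis 70 mm above the table; 36 mm is free between the barrel's end and a red end disc (30 mm in diameter, 10 mm thick) that fingers can hook behind. At rest it lies 123 mm from the tube's axis along the tower's -x; it moves with the plunger.
- plunger (a joint): Travel of the plunger in m: 0 when its 10 mm steel pin is seated right across the tube (balls cannot pass), 0.040 at the stop when fully pulled back along the tower's -x; beyond 0.036 the pin is clear of the tube. The spring pulls it shut: about 4.5 N at 0, 10.5 N at the stop.
- scoop_grip (a point): Centre of the upright handle fin of the loose blue scoop (0.10 to 0.16 kg empty): 14 mm thick along the scoop's y, 38 mm long along x, 74 mm tall from the table; the point is 50 mm up when the scoop stands. Scoop +x points level to its open lip, z up. The scoop's back wall, 52 mm wide and 42 mm tall, begins 19 mm ahead of the point.
- scoop_lip (a point): Middle of the scoop's open lip: 101 mm ahead of the grip point along the scoop's +x and 28 mm below it (22 mm above the table when standing). The scoop is 52 mm wide; its floor rises 12 degrees from back wall to lip, so the balls stay at the back until the lip is tipped down by more than that; tipped 45 degrees they roll out.
- ball0_center (a point): Centre of steel ball 1 of 4, 16 mm in diameter, 17 g, polished; it starts in the scoop.
- ball1_center (a point): Centre of steel ball 2 of 4, 16 mm in diameter, 17 g, polished; it starts in the scoop.
- ball2_center (a point): Centre of steel ball 3 of 4, 16 mm in diameter, 17 g, polished; it starts in the scoop.
- ball3_center (a point): Centre of steel ball 4 of 4, 16 mm in diameter, 17 g, polished; it starts in the scoop.
- terminal_box: Bystander: black box 90 x 80 x 50 mm with three coloured terminals on one side; origin under its centre.
- coil: Bystander: copper coil on a black bobbin, 70 mm in diameter, 62 mm tall; origin under its centre.
- brass_weight: Bystander: brass weight with a knob, 44 mm in diameter, 56 mm tall; origin under its centre.
- red_plug: Bystander: red plug lying down, 63 x 14 x 14 mm; origin under its body's centre.
- blue_plug: Bystander: blue plug lying down, 63 x 14 x 14 mm; origin under its body's centre.
- mouse: Bystander: black computer mouse, 110 x 62 x 30 mm; origin under its centre.
Mind the look-alikes: they are no part of the job. Of the things that look like the part that bears scoop_grip, the middle-sized one is meant.

How it is judged:
On the way, in this order (a step that is already met when the one before it is completed fails the run):
1. the scoop's lip is held over the funnel (horizontal distance between scoop_lip and funnel_mouth below 0.075 m and height (world z) of scoop_lip above 0.17 m), for 0.05 s.
2. all four balls lie in the tube above the closed pin (horizontal distance between each of ball0_center, ball1_center, ball2_center, ball3_center and funnel_mouth below 0.022 m and z of ball0_center in the frame of tower between 0.066 and 0.145 m and z of ball1_center in the frame of tower between 0.066 and 0.145 m and z of ball2_center in the frame of tower between 0.066 and 0.145 m and z of ball3_center in the frame of tower between 0.066 and 0.145 m and value of joint plunger below 0.004 m), for 0.2 s.
3. the scoop stands upright on the table, let go, with the pin still closed (angle between scoop_grip's own z axis and vertical below 0.12 rad and height (world z) of scoop_grip between 0.04 and 0.06 m and contact force between the fingers and scoop below 0.1 N and value of joint plunger below 0.004 m), for 0.2 s.
4. the plunger is pulled back and all four balls are in the tray (value of joint plunger above 0.036 m and horizontal distance between each of ball0_center, ball1_center, ball2_center, ball3_center and tray below 0.052 m and z of each of ball0_center, ball1_center, ball2_center, ball3_center in the frame of tower below 0.046 m), for 0.2 s.
At the end, for the whole second after the job is handed in: The fingers grip the plunger (over 2 N of contact) and hold it pulled back more than 36 mm of its 40 mm; all four balls lie in the tray (centres within 52 mm of its middle and less than 46 mm above the table); the scoop stands upright on the table (within 0.12 rad, grip point 40 to 60 mm up) (all of step 4 and contact force between the fingers and plunger above 2 N and angle between scoop_grip's own z axis and vertical below 0.12 rad and height (world z) of scoop_grip between 0.04 and 0.06 m); the arm keeps its last pose, push and grip.
It fails at once if another thing on the table is moved more than 30 mm (distance of any of terminal_box, coil, brass_weight, red_plug, blue_plug, mouse from where it was at the start of the episode above 0.03 m).
It also fails if it takes over 72 s, if anything falls off the work surface, if the arm or the gripper's body presses on something with over 40 N, if the wrist force passes 120 N, or if a joint passes its speed limit or range.

## Working session

There is one attempt and no reset: what is moved stays moved. The work goes in short steps, each a Python script; the robot and the scene stay as the last script left them, time stands still between calls to the robot, and variables do not carry over. Pictures are saved under pics/ and viewed, and the job is handed in when it is done.

```bash
mkdir -p pics; ls
cat > h.py <<'E'
import numpy as np, cv2
from rig import env
def cam(n):
    im,d=env.camera(n); m=env.camera_model(n); return im,d,m
def P(m,d=None):
    f=200/np.tan(np.radians(m['fovy'])/2); R=cv2.Rodrigues(np.array(m['rvec'],float))[0]; return f,R,np.array(m['tvec'],float).reshape(3)
def cloud(d,m):
    f,R,t=P(m); v,u=np.mgrid[0:d.shape[0],0:d.shape[1]]
    c=np.stack([(u-m['cx'])/f*d,(v-m['cy'])/f*d,d],-1); w=(c-t)@R; w[d==0]=np.nan; return w
def proj(p,m):
    f,R,t=P(m); c=np.atleast_2d(p)@R.T+t; return np.stack([c[:,0]/c[:,2]*f+m['cx'],c[:,1]/c[:,2]*f+m['cy']],-1)
def save(n,im): cv2.imwrite('pics/'+n,cv2.cvtColor(im,cv2.COLOR_RGB2BGR))
E
python3 - <<'E'
from h import *
for n in ['side','top']:
    im,d,m=cam(n); save(n+'0.png',im); np.savez(n+'0.npz',im=im,d=d); print(n,m,(d==0).mean())
print(env.get_time(),env.get_ee_rot(),env.get_opening())
E
```

```text
pics
side {'fovy': 48.54302672466416, 'cx': 319.15701139693283, 'cy': 210.89844480082868, 'rvec': array([ 0.86301513, -2.39363142,  1.21076267]), 'tvec': array([0.41682108, 0.30766908, 1.08570955])} 0.00404296875
top {'fovy': 42.204460859519536, 'cx': 324.0561623348576, 'cy': 205.82056011787887, 'rvec': array([ 2.13234317, -2.11360822,  0.21614961]), 'tvec': array([0.00383809, 0.52142545, 1.36299883])} 0.00403125
0.1 [-0.70103605 -0.09212527  0.70126241 -0.09106274] 0.9992531707440039
```

View pics/side0.png

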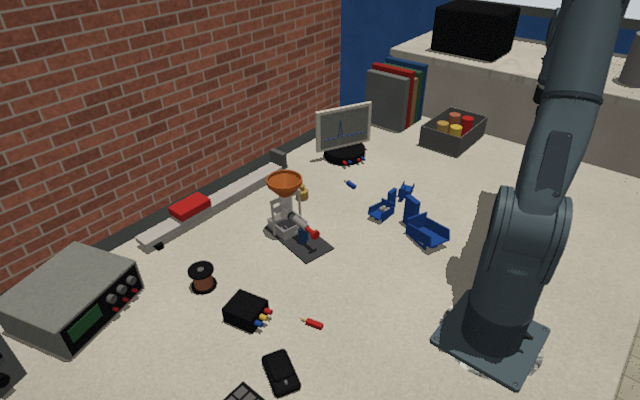

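View pics/top0.png

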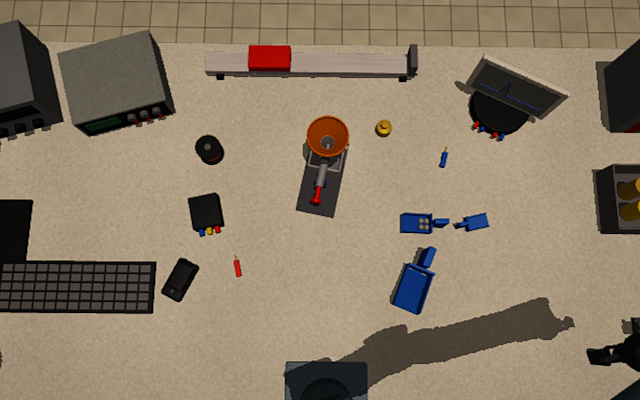

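Run:
```python
from h import *
z=np.load('top0.npz'); im,d=z['im'],z['d']; m=env.camera_model('top')
a=cv2.resize(im[190:320,380:500],None,fx=5,fy=5,interpolation=cv2.INTER_CUBIC)[:600]; 
b=cv2.resize(im[105:225,280:360],None,fx=5,fy=5,interpolation=cv2.INTER_CUBIC)
save('c1.png',a); save('c2.png',b)
w=cloud(d,m)
print(np.nanmedian(w[300:330,200:280,2]))
hsv=cv2.cvtColor(im,cv2.COLOR_RGB2HSV)
def reg(name,mask,u0,u1,v0,v1,zmin=0.01):
    k=np.zeros(d.shape,bool);k[v0:v1,u0:u1]=1;k&=mask&(w[...,2]>zmin)
    p=w[k]; print(name,len(p),p.mean(0).round(4),p.min(0).round(3),p.max(0).round(3)); return p
blue=(hsv[...,0]>100)&(hsv[...,0]<130)&(hsv[...,1]>120)
for n,u0,u1,v0,v1 in [('mid',398,450,208,238),('small',453,492,208,235),('big',388,440,243,315)]:
    p=reg(n,blue,u0,u1,v0,v1)
    for lo,hi in[(.01,.03),(.03,.05),(.05,.09)]:
        q=p[(p[:,2]>lo)&(p[:,2]<hi)]
        if len(q)>3: 
            r=cv2.minAreaRect((q[:,:2]*1000).astype(np.float32)); print(lo,hi,len(q),r)
org=(hsv[...,0]<18)&(hsv[...,1]>180)
p=reg('funnel',org,300,355,105,165,.185); print(cv2.minEnclosingCircle((p[:,:2]*1000).astype(np.float32)))
red=((hsv[...,0]<6)|(hsv[...,0]>174))&(hsv[...,1]>150)
p=reg('plun',red,300,330,170,215,.03)
print(cv2.minAreaRect((p[:,:2]*1000).astype(np.float32)))
```

```text
0.00012607860395411817
mid 539 [ 0.4807 -0.2551  0.0301] [ 0.455 -0.324  0.01 ] [ 0.506 -0.206  0.081]
0.01 0.03 348 ((480.15618896484375, -263.352294921875), (51.00311279296875, 115.06230163574219), 0.2875117361545563)
0.03 0.05 107 ((480.4103698730469, -265.10870361328125), (112.53266906738281, 51.05291748046875), 89.40629577636719)
0.05 0.09 84 ((478.7685241699219, -306.1419677734375), (11.748795509338379, 36.8321418762207), 1.0753942728042603)
small 252 [ 0.4847 -0.4087  0.0249] [ 0.462 -0.447  0.01 ] [ 0.51  -0.359  0.061]
0.01 0.03 189 ((483.94696044921875, -402.65771484375), (38.0263557434082, 89.04016876220703), 12.545356750488281)
0.03 0.05 25 ((481.8343505859375, -399.752685546875), (37.4984016418457, 81.13619232177734), 13.468023300170898)
0.05 0.09 38 ((477.5814514160156, -372.65057373046875), (10.037425994873047, 28.167497634887695), 12.830292701721191)
big 1442 [ 0.3126 -0.2359  0.0388] [ 0.234 -0.285  0.01 ] [ 0.405 -0.175  0.114]
0.01 0.03 807 ((322.9399108886719, -238.4280548095703), (72.50804138183594, 162.22796630859375), 68.10144805908203)
0.03 0.05 272 ((324.0484313964844, -239.84291076660156), (73.56974792480469, 166.01280212402344), 67.40605926513672)
0.05 0.09 205 ((326.3153381347656, -240.885498046875), (72.7356185913086, 162.37767028808594), 67.08346557617188)
funnel 225 [0.6689 0.0081 0.1923] [ 0.62  -0.049  0.185] [0.726 0.054 0.2  ]
((674.2045288085938, 1.9756642580032349), 53.88032531738281)
plun 113 [0.5437 0.0282 0.0766] [0.525 0.017 0.06 ] [0.571 0.044 0.091]
((547.876220703125, 30.544727325439453), (45.911014556884766, 26.880388259887695), 0.5212041735649109)
```

Run:
```python
from h import *
z=np.load('side0.npz'); im=z['im']
save('c3.png',cv2.resize(im[160:270,250:460],None,fx=3.8,fy=3.8,interpolation=cv2.INTER_CUBIC))
```

```text
(no output)
```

View pics/c1.png

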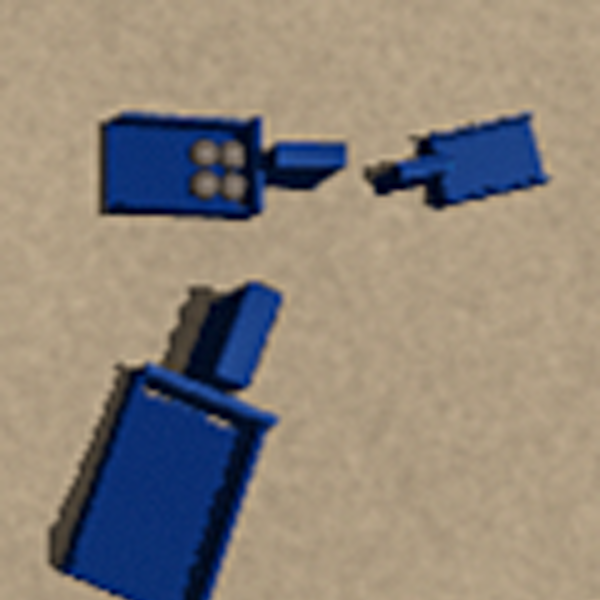

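View pics/c2.png

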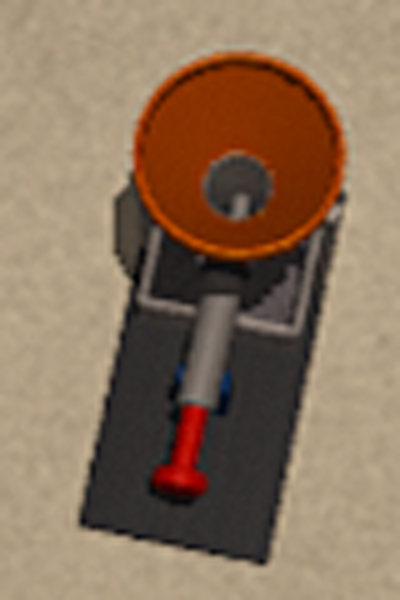

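View pics/c3.png

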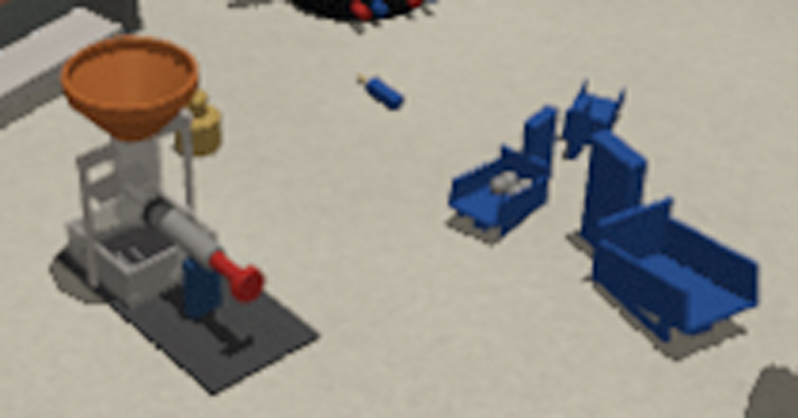

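Run:
```python
from h import *
from scipy.optimize import least_squares
for n in ['top','side']:
    z=np.load(n+'0.npz'); im,d=z['im'],z['d']; m=env.camera_model(n); w=cloud(d,m)
    hsv=cv2.cvtColor(im,cv2.COLOR_RGB2HSV)
    near=(abs(w[...,0]-.62)<.14)&(abs(w[...,1]-.01)<.12)
    org=(hsv[...,0]<18)&(hsv[...,1]>180)&near&(w[...,2]>.182)&(w[...,2]<.2)
    p=w[org]
    if n=='side': save('x.png',(org*255).astype(np.uint8)[...,None].repeat(3,2))
    for r0 in (None,):
        f=lambda q:np.hypot(p[:,0]-q[0],p[:,1]-q[1])-q[2]
        s=least_squares(f,[.674,.002,.052],loss='soft_l1',f_scale=.002); print(n,'rim',len(p),s.x)
    c=s.x[:2]
    # plunger+barrel: cylinder fit from points with z .06-.09, dist 60..160
    a=np.hypot(w[...,0]-.674,w[...,1]-.002)
    k=near&(a>.06)&(a<.17)&(w[...,2]>.06)&(w[...,2]<.09)&(w[...,0]<.62)
    q=w[k]
    top=q[q[:,2]>.072]
    v,x=cv2.fitLine(top[:,:2].astype(np.float32),cv2.DIST_HUBER,0,.01,.01).reshape(2,2)
    print(n,len(q),len(top),'dir',v,np.degrees(np.arctan2(v[1],v[0])),x,'offset of axis',np.cross(v,c-x))
    red=((hsv[...,0]<6)|(hsv[...,0]>174))&(hsv[...,1]>150)&near&(w[...,2]>.05)&(w[...,2]<.09)
    r=w[red]; v=v*np.sign(v[0]); s=-(r[:,:2]-c)@v; print('red along',np.percentile(s,[0,2,50,98,100]).round(4))
    disc=r[s>np.percentile(s,98)-.012]; print('disc mean',disc.mean(0),np.degrees(np.arctan2(*(-(disc.mean(0)[:2]-c))[::-1])), disc[:,2].max())
    # base plate
    k=near&(w[...,2]>.003)&(w[...,2]<.009)&(hsv[...,2]<90)
    b=w[k]; print('base',len(b),cv2.minAreaRect((b[:,:2]*1000).astype(np.float32)) if len(b)>10 else '')
```

```text
top rim 265 [0.67372675 0.00213791 0.0513124 ]
top 252 223 dir [ 0.9800271  -0.19886403] -11.470539 [0.5720355  0.02240873] offset of axis 0.0003567807396972142
red along [0.1045 0.1061 0.135  0.15   0.1503]
disc mean [0.53028837 0.03114698 0.07750974] -11.433318927478433 0.08585073692939285
base 1152 ((617.059326171875, 23.859703063964844), (126.54700469970703, 218.5387725830078), 78.80123138427734)
side rim 274 [0.67347106 0.0054441  0.05161094]
side 210 156 dir [ 0.98346347 -0.18110658] -10.434221 [0.56695527 0.02908199] offset of axis -0.0039562842285581
red along [0.1024 0.1053 0.1472 0.1518 0.152 ]
disc mean [0.52887129 0.03801471 0.07554759] -12.69383227944482 0.08790506783214738
base 675 ((618.42041015625, 19.308242797851562), (106.8965072631836, 227.0996551513672), 79.1144027709961)<stdin>:20: DeprecationWarning: Arrays of 2-dimensional vectors are deprecated. Use arrays of 3-dimensional vectors instead. (deprecated in NumPy 2.0)
```

Run:
```python
from h import *
from scipy.spatial.transform import Rotation as R
g=np.array([.4788,-.306]);f=np.array([.674,.002])
def rot(yaw,th):  # scoop frame -> world, tool = x->-z_s, y->+-y_s
    S=R.from_euler('z',yaw)*R.from_euler('y',th)
    return S
def tool(S,s):
    M=S.as_matrix(); x=-M[:,2]; y=s*M[:,1]; return R.from_matrix(np.stack([x,y,np.cross(x,y)],1)).as_quat()
for s in (1,-1):
    S=rot(np.pi/2,0); print(s,'grasp',env.solve_ik([*g,.055],tool(S,s)))
    for yd in (0,20,40,60,90,120,150):
        for th in (0,20,50,60):
            S=rot(np.radians(yd),np.radians(th)); lip=np.array([*f,.225])-S.apply([1,0,0])*[.015,.015,0]
            if th: pass
            gp=lip-S.apply([.101,0,-.028]); q=env.solve_ik(gp+S.apply([0,0,.003]),tool(S,s)); print(s,yd,th,gp.round(3),None if q is None else np.round(q,2))
```

```text
1 grasp [ 0.28416377  0.70304308  0.27503373  1.88161384 -0.31656089  0.59927714
 -2.38121924]
1 0 0 [0.558 0.002 0.253] [ 0.58  0.53 -0.89  1.75  0.46  1.09  1.1 ]
1 0 20 [0.575 0.002 0.286] [ 0.43  0.72 -0.83  1.39  0.39  1.58  1.16]
1 0 50 [0.621 0.002 0.32 ] None
1 0 60 [0.64  0.002 0.326] None
1 20 0 [ 0.565 -0.038  0.253] [ 0.74  0.63 -1.07  1.72  0.6   1.16  1.42]
1 20 20 [ 0.581 -0.032  0.286] [ 0.53  0.82 -1.08  1.38  0.65  1.7   1.37]
1 20 50 [ 0.624 -0.016  0.32 ] None
1 20 60 [ 0.642 -0.01   0.326] None
1 40 0 [ 0.585 -0.073  0.253] [ 0.77  0.67 -1.07  1.66  0.63  1.2   1.82]
1 40 20 [ 0.598 -0.062  0.286] [ 0.53  0.82 -1.08  1.39  0.77  1.7   1.71]
1 40 50 [ 0.633 -0.032  0.32 ] None
1 40 60 [ 0.648 -0.02   0.326] None
1 60 0 [ 0.616 -0.098  0.253] [ 0.77  0.74 -1.08  1.57  0.67  1.25  2.2 ]
1 60 20 [ 0.624 -0.084  0.286] [ 0.53  0.82 -1.08  1.39  0.88  1.66  2.05]
1 60 50 [ 0.647 -0.044  0.32 ] [-0.18  0.83 -0.18  1.12  0.69  1.89  2.25]
1 60 60 [ 0.657 -0.027  0.326] [-0.48  0.96  0.36  1.03  0.49  1.9   2.45]
1 90 0 [ 0.674 -0.114  0.253] [-0.51  0.85  1.09  1.48 -0.7
[... 2120 characters left out ...]
.69 -0.73]
-1 90 60 [ 0.674 -0.032  0.326] [-0.1   0.79 -0.51  1.38  1.18  1.82 -0.79]
-1 120 0 [ 0.732 -0.098  0.253] [ 0.44  0.79 -0.68  1.23  0.48  1.29  0.3 ]
-1 120 20 [ 0.724 -0.084  0.286] [ 0.35  0.65 -0.68  1.43  0.8   1.18  0.  ]
-1 120 50 [ 0.701 -0.044  0.32 ] [ 0.15  0.61 -0.72  1.68  1.33  1.36 -0.54]
-1 120 60 [ 0.691 -0.027  0.326] [ 0.02  0.63 -0.64  1.73  1.44  1.46 -0.68]
-1 150 0 [ 0.774 -0.056  0.253] [ 0.39  0.89 -0.79  1.08  0.6   1.38  0.74]
-1 150 20 [ 0.76  -0.048  0.286] [ 0.41  0.68 -0.78  1.44  0.82  1.04  0.48]
-1 150 50 [ 0.72  -0.025  0.32 ] [ 0.25  0.45 -0.66  1.89  1.51  0.84 -0.33]
-1 150 60 [ 0.703 -0.015  0.326] [ 0.24  0.48 -0.73  2.01  1.79  1.01 -0.61]
```

The target is the middle-sized scoop at top-view pixel (422,223). The others are the large one at (412,285) and the small one at (473,222). The crop shows four balls in the middle one, and its fin measures about 12 × 37 mm and its tray about 51 mm wide, which matches. The funnel is centred at pixel (327,137), with the plunger pointing down to (316,200).

```bash
cat >> h.py <<'E'
from scipy.spatial.transform import Rotation as R
F=np.array([.6737,.003])
def spose(grip,yaw,th,off=(-.002,0,.008)):
    S=R.from_euler('z',yaw)*R.from_euler('y',th); M=S.as_matrix(); x=-M[:,2]; y=-M[:,1]
    return np.array(grip)+S.apply(off), R.from_matrix(np.stack([x,y,np.cross(x,y)],1)).as_quat()
def lip2grip(lip,yaw,th):
    S=R.from_euler('z',yaw)*R.from_euler('y',th); return np.array(lip)-S.apply([.101,0,-.028])
E
python3 - <<'E'
from h import *
Y=np.pi/2
env.move_gripper(.55,70)
p,q=spose([.4788,-.306,.05],Y,0)
env.move_ptp(p+[0,0,.13],q)
env.move_linear(p+[0,0,.0],q,v=.12)
print(env.get_time(),env.get_eef_pos(),env.get_force())
im,d,m=cam('top'); save('t1.png',cv2.resize(im[150:300,330:530],None,fx=4,fy=4))
im,d,m=cam('side'); save('s1.png',cv2.resize(im[140:270,330:490],None,fx=4,fy=4))
E
```

```text
3.4583 [ 0.47933806 -0.30830752  0.05871297] [ 0.59298174  0.26727057 -0.44073075]
```

View pics/s1.png

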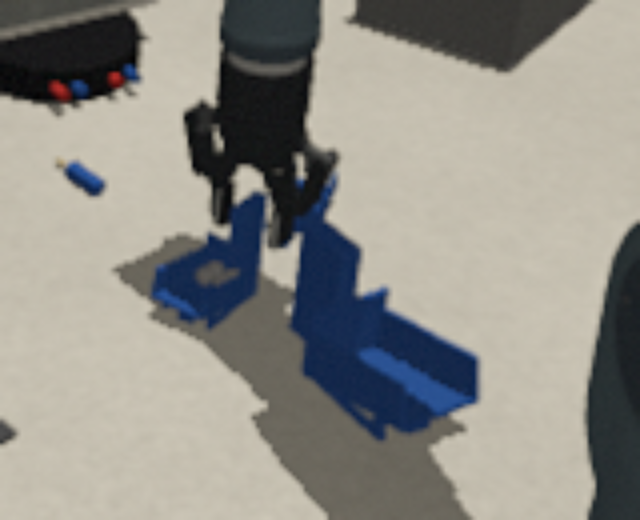

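View pics/t1.png

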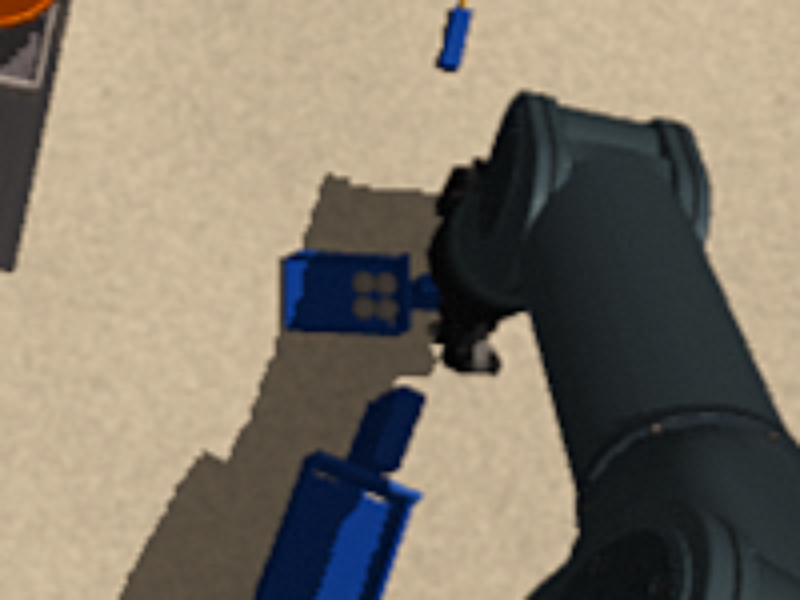

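The fin at side-crop pixel (247,225) sits between the fingers, and the four balls are still in the scoop. Next I close the gripper and lift.

Run:
```python
from h import *
Y=np.pi/2
env.move_gripper(0.0,70); print(env.get_opening(),env.get_eef_pos())
p,q=spose([.4788,-.306,.05],Y,0)
th=0
env.move_linear(p+[0,0,.19],q,v=.12)
g=lip2grip([F[0],F[1]-.10,.235],Y,0); p2,_=spose(g,Y,0)
env.move_linear(p2,q,v=.15)
env.dwell(.3)
print(env.get_time(),env.get_eef_pos(),env.get_force(),env.get_wrist_torque())
im,d,m=cam('top'); save('t2.png',cv2.resize(im[90:240,290:490],None,fx=4,fy=4)); np.savez('t2.npz',im=im,d=d)
im,d,m=cam('side'); save('s2.png',cv2.resize(im[100:270,230:430],None,fx=3.5,fy=3.5)); np.savez('s2.npz',im=im,d=d)
```

```text
0.1556237012360305 [ 0.47928487 -0.30824801  0.05848065]
7.625 [ 0.67349588 -0.20028457  0.27106944] [ 0.28475005  0.00259873 -1.86625951] [-0.04995022 -0.01787063 -0.00059987]
```

View pics/s2.png

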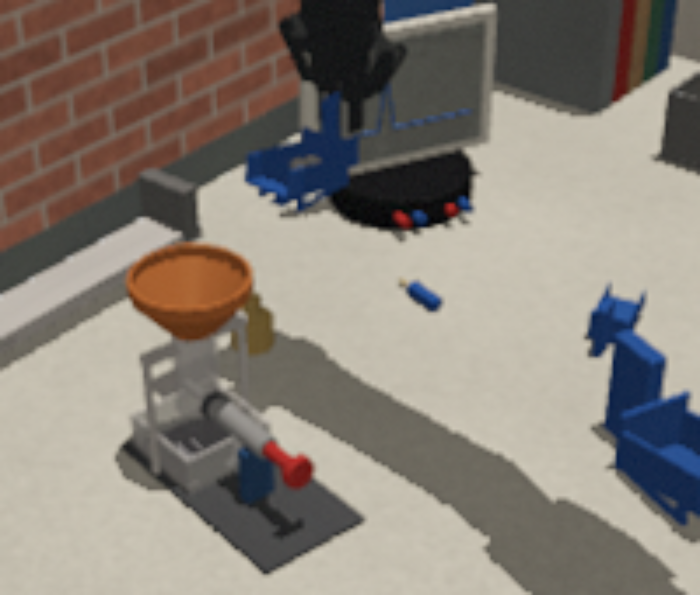

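View pics/t2.png

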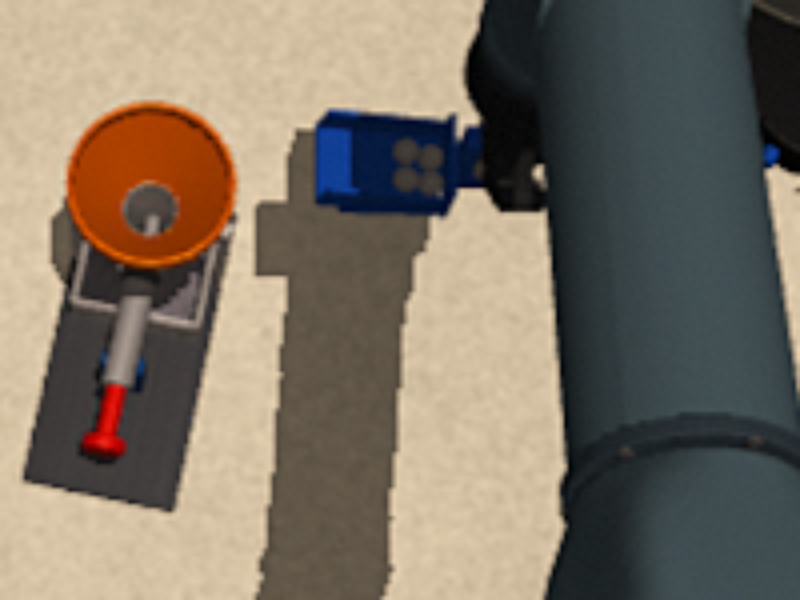

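Run:
```python
from h import *
for n in ('t2','s2'):
    z=np.load(n+'.npz'); m=env.camera_model({'t2':'top','s2':'side'}[n]); w=cloud(z['d'],m); hsv=cv2.cvtColor(z['im'],cv2.COLOR_RGB2HSV)
    k=(hsv[...,0]>100)&(hsv[...,0]<130)&(hsv[...,1]>100)&(w[...,2]>.18)&(w[...,2]<.32)&(abs(w[...,0]-.67)<.05)&(w[...,1]<-.07)&(w[...,1]>-.23)
    p=w[k]; print(n,len(p),p.min(0),p.max(0))
    e=p[p[:,1]>p[:,1].max()-.008]; print('lip end',e.mean(0),e.min(0),e.max(0))
    i=p[(p[:,1]<-.12)&(p[:,1]>-.15)&(abs(p[:,0]-.673)<.018)]; 
    A=np.c_[i[:,1],np.ones(len(i))]; s=np.linalg.lstsq(A,i[:,2],rcond=None)[0]; print('floor slope deg',np.degrees(np.arctan(s[0])), len(i))
```

```text
t2 748 [ 0.64608983 -0.20390642  0.21099545] [ 0.70045869 -0.09745703  0.31173677]
lip end [ 0.67395609 -0.10119145  0.23623068] [ 0.64794758 -0.10541125  0.22925511] [ 0.69851785 -0.09745703  0.25825727]
floor slope deg 9.94882810934575 127
s2 481 [ 0.63230302 -0.21431494  0.21426557] [ 0.70062967 -0.09292794  0.30210172]
lip end [ 0.67052712 -0.09750317  0.24145779] [ 0.64650655 -0.10070455  0.23364045] [ 0.69890556 -0.09292794  0.26239207]
floor slope deg 15.75977951141421 10
```

Run:
```python
from h import *
Y=np.pi/2
def go(th,v,dy=-.02,z=.222):
    th=np.radians(th); p,q=spose(lip2grip([F[0],F[1]+dy,z],Y,th),Y,th); env.move_linear(p,q,v=v)
go(0,.12); print(env.get_time())
im,d,m=cam('top'); save('t3.png',cv2.resize(im[90:240,290:490],None,fx=4,fy=4))
go(9,.06)
for t in (14,19,24): go(t,.03)
print(env.get_time())
im,d,m=cam('top'); save('t4.png',cv2.resize(im[90:240,290:490],None,fx=4,fy=4))
for t in (35,48): go(t,.06)
env.dwell(.3)
print(env.get_time(),env.get_force())
im,d,m=cam('top'); save('t5.png',cv2.resize(im[90:240,290:490],None,fx=4,fy=4))
im,d,m=cam('side'); save('s5.png',cv2.resize(im[100:270,230:430],None,fx=3.5,fy=3.5))
```

```text
8.55
10.4333
11.8417 [-1.1756278  -0.01486054 -1.1728839 ]
```

```bash
cd pics; python3 -c "
import cv2,numpy as np
a=[cv2.resize(cv2.imread(f),(400,300)) for f in('t3.png','t4.png','t5.png')]+[cv2.resize(cv2.imread('s5.png')[:525],(400,300))]
cv2.imwrite('m5.png',np.vstack([np.hstack(a[:2]),np.hstack(a[2:])]))"
```

```text
(no output)
```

View pics/m5.png

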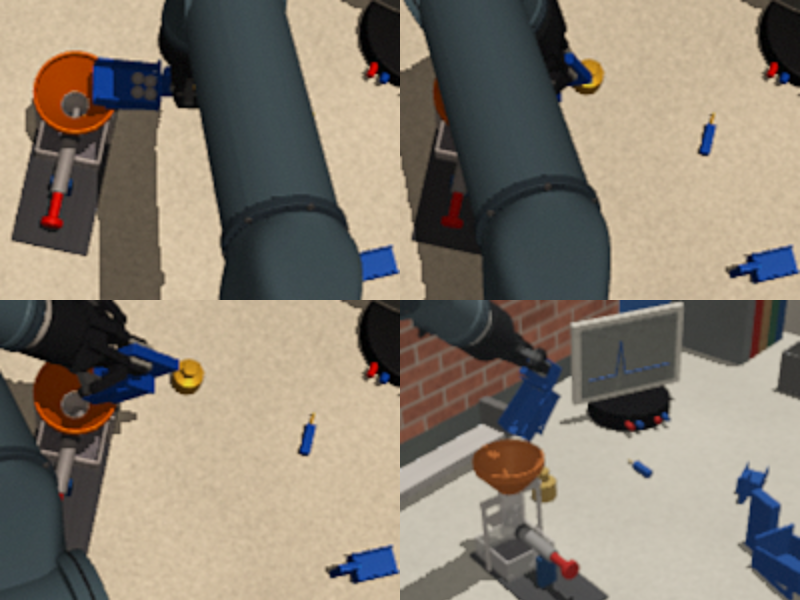

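Run:
```python
from h import *
print(env.get_time(),env.get_force())
im,d,m=cam('top'); a=cv2.resize(im[100:180,290:390],(800,640)[:2],interpolation=cv2.INTER_CUBIC)[:560]
im,d,m=cam('side'); b=cv2.resize(im[140:240,240:340],(560,560),interpolation=cv2.INTER_CUBIC)
save('m6.png',cv2.resize(np.hstack([a[:,:560],b]),(800,400)))
```

```text
11.9417 [-0.10786266  0.17701593 -0.90321898]
```

View pics/m6.png

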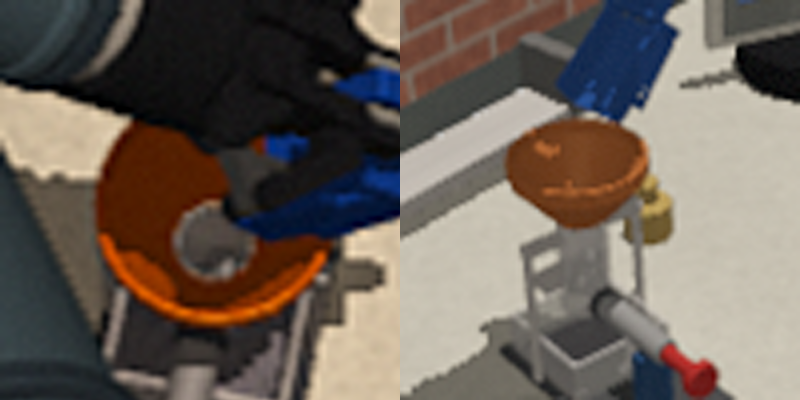

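Run:
```python
from h import *
Y=np.pi/2
def go(th,v,dy=-.02,z=.222):
    th=np.radians(th); p,q=spose(lip2grip([F[0],F[1]+dy,z],Y,th),Y,th); env.move_linear(p,q,v=v)
go(45,.1,-.03,.24); go(0,.15,-.10,.25)
env.dwell(.1)
print(env.get_time(),env.get_force())
im,d,m=cam('top'); a=cv2.resize(im[90:190,290:430],(800,571),interpolation=cv2.INTER_CUBIC); save('t7.png',a)
im,d,m=cam('side'); b=cv2.resize(im[140:240,240:360],(720,600),interpolation=cv2.INTER_CUBIC); save('s7.png',b)
```

```text
13.5667 [ 0.08392426 -0.01465142 -0.58210983]
```

View pics/t7.png

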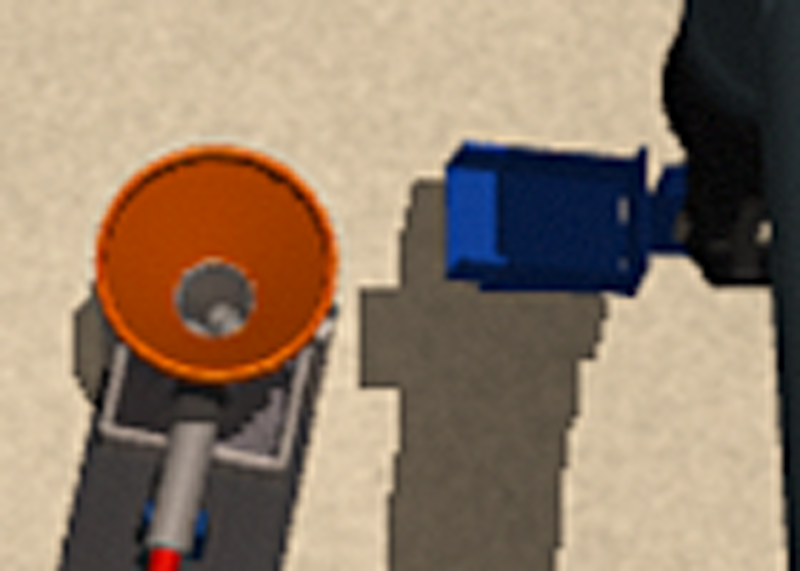

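View pics/s7.png

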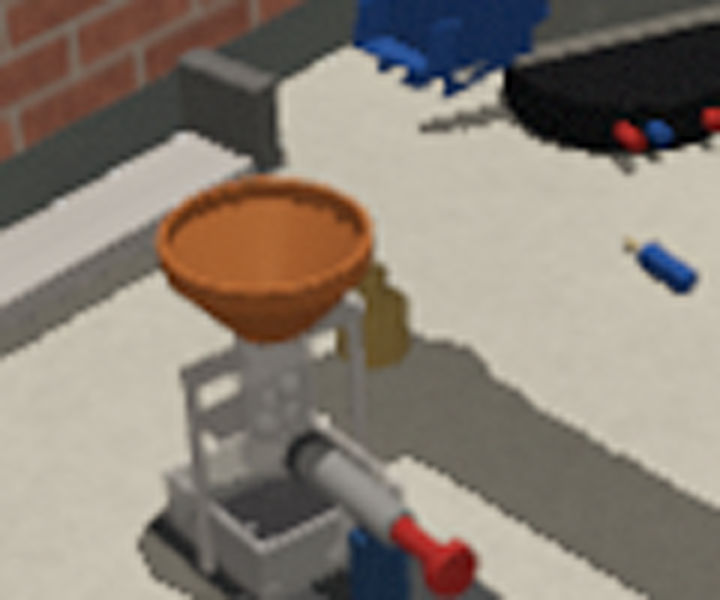

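The scoop is empty at (560,215) and no balls are loose. The funnel is empty and the balls are in the tube at about (275,390) in the side crop. Next I return the scoop.

Run:
```python
from h import *
Y=np.pi/2
p,q=spose([.4788,-.306,.05],Y,0)
env.move_linear(p+[0,0,.2],q,v=.2)
env.move_linear(p+[0,0,.02],q,v=.15)
env.move_linear(p+[0,0,.001],q,v=.03)
print(env.get_time(),env.get_force(),env.get_eef_pos())
env.move_gripper(.5,70)
env.dwell(.2)
env.move_linear(p+[0,0,.14],q,v=.12)
env.dwell(.1)
print(env.get_time(),env.get_force())
im,d,m=cam('top'); w=cloud(d,m); save('t8.png',cv2.resize(im[190:320,380:500],None,fx=4,fy=4))
im,d,m=cam('side'); save('s8.png',cv2.resize(im[140:270,250:450],None,fx=4,fy=4))
```

```text
17.075 [-0.21417712 -0.74216017 -1.42524683] [ 0.47886284 -0.3079909   0.05890577]
19.075 [-1.24825295  0.4888229  -0.14573733]
```

View pics/s8.png

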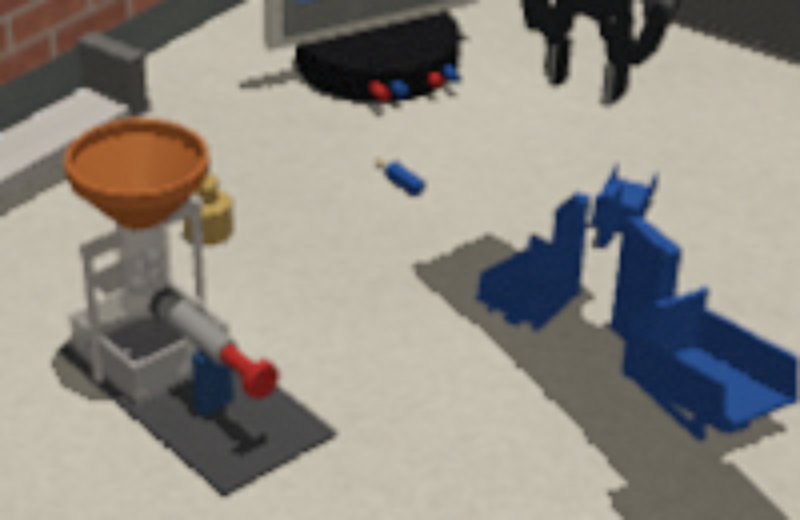

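The scoop stands upright and released at crop pixel (535,270). The plunger disc is at (258,375). Next I go to the plunger neck.

```bash
cat >> h.py <<'E'
TY=np.radians(-11.6); T=np.array([np.cos(TY),np.sin(TY),0]); TN=np.array([-np.sin(TY),np.cos(TY),0])
FT=np.array([.6737,.0028,0])
def ppose(s,z,sg):
    x=np.array([0,0,-1.]); y=sg*TN; return FT-T*s+[0,0,z], R.from_matrix(np.stack([x,y,np.cross(x,y)],1)).as_quat()
E
python3 - <<'E'
from h import *
for sg in (1,-1):
    p,q=ppose(.124,.073,sg); print(sg,env.solve_ik(p,q),env.solve_ik(ppose(.166,.073,sg)[0],q))
print(env.get_joints())
E
```

```text
1 [ 0.31530192  0.72026975 -0.59697052  1.87922396  0.59268634  0.72585793
  0.74472598] [ 0.30215789  0.66918846 -0.59179613  1.98313376  0.59413602  0.66644976
  0.69718792]
-1 [-0.13544748  0.63488912  0.00508271  1.90676202 -0.00533913  0.59995432
 -1.90020299] [-0.15357369  0.58770789 -0.00624382  2.00997839  0.00668972  0.54392528
 -1.93774873]
[ 0.78053554  0.49693395 -0.37991017  1.78814613  0.22727806  0.90065848
  0.3001658 ]
```

Run:
```python
from h import *
p,q=ppose(.124,.073,1)
env.move_ptp(p+[0,0,.13],q)
env.move_linear(p+[0,0,.05],q,v=.15)
im,d,m=cam('side'); save('s9.png',cv2.resize(im[140:270,250:400],None,fx=4,fy=4))
env.move_linear(p,q,v=.06)
print(env.get_time(),env.get_force(),env.get_eef_pos()-p)
im,d,m=cam('side'); save('s10.png',cv2.resize(im[160:270,250:370],None,fx=5,fy=5,interpolation=cv2.INTER_CUBIC))
im,d,m=cam('top'); save('t10.png',cv2.resize(im[100:220,270:390],None,fx=5,fy=5))
```

```text
22.1833 [-0.36597984  0.4205154   0.18414123] [0.00024767 0.00012568 0.00025982]
```

View pics/s10.png

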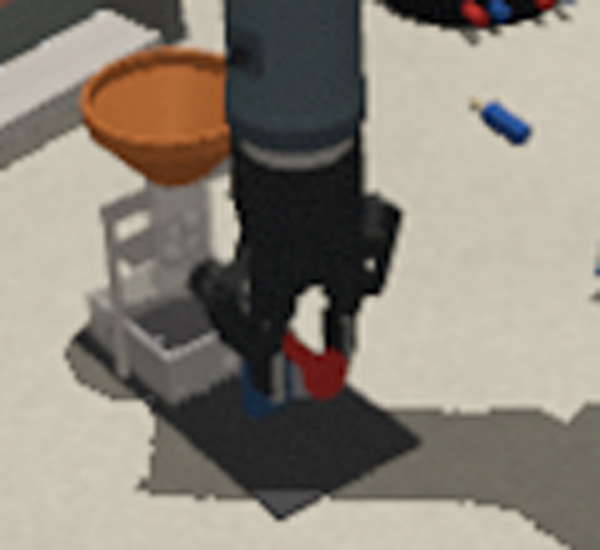

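View pics/t10.png

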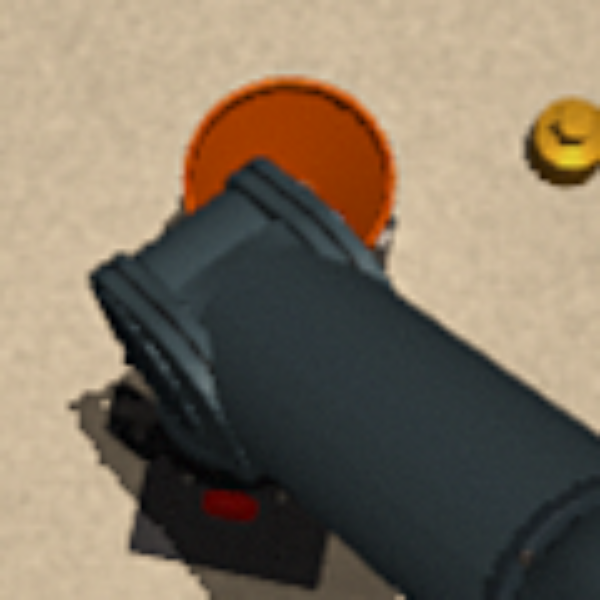

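The red neck and disc at (320,370) sit between the fingers. I close now and pull stepwise, watching the force.

Run:
```python
from h import *
p,q=ppose(.124,.073,1)
env.move_gripper(0,70); print(env.get_opening(),env.get_force().round(2),env.get_time())
for s in (.01,.02,.03,.036,.039):
    env.move_linear(p-T*s,q,v=.05); env.dwell(.1)
    f=np.array(env.get_force()); print(s,'fx',(f@T).round(2),f.round(2),((p-np.array(env.get_eef_pos()))@T).round(4))
im,d,m=cam('side'); save('s11.png',cv2.resize(im[160:270,250:370],None,fx=5,fy=5,interpolation=cv2.INTER_CUBIC))
im,d,m=cam('top'); save('t11.png',cv2.resize(im[100:220,270:390],None,fx=5,fy=5)); print(env.get_time())
```

```text
0.13988925225288193 [-0.23  1.1   3.95] 22.6667
0.01 fx 6.0 [ 6.22  0.42 -0.5 ] 0.0082
0.02 fx 7.14 [ 7.22 -0.33 -2.62] 0.0176
0.03 fx 8.94 [ 9.29  0.81 -4.08] 0.0271
0.036 fx 10.7 [10.99  0.35 -5.47] 0.0328
0.039 fx 10.23 [10.35 -0.46 -6.38] 0.0357
24.8333
```

View pics/s11.png

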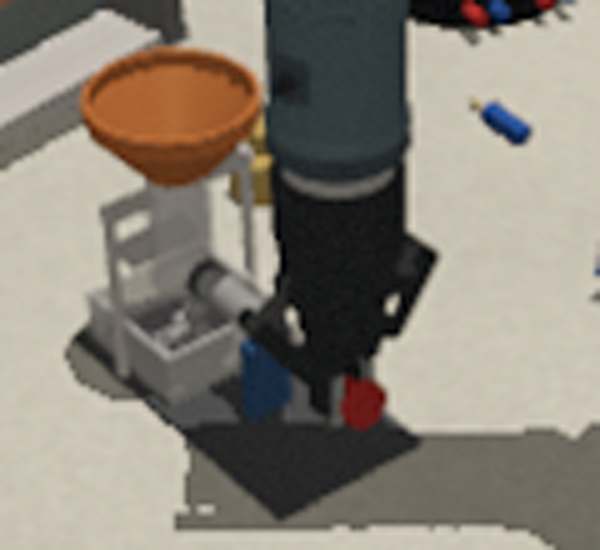

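View pics/t11.png

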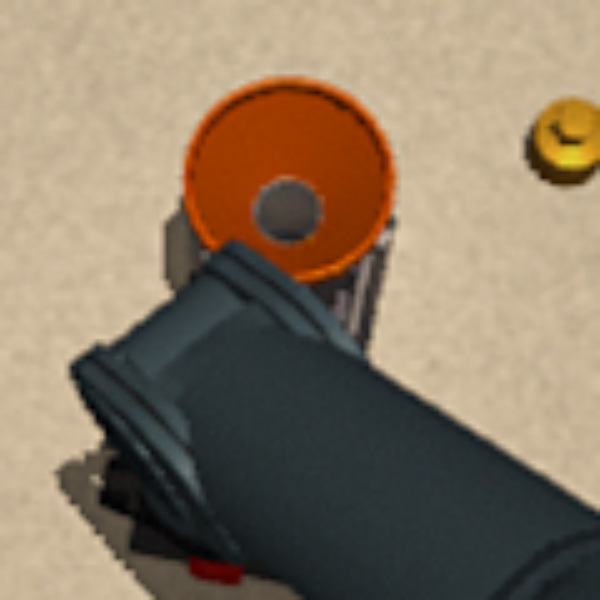

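Run:
```python
from h import *
p,q=ppose(.124,.073,1)
for s in np.arange(.040,.052,.001):
    env.move_linear(p-T*s,q,v=.03); env.dwell(.1)
    f=np.array(env.get_force()); print(round(s,3),'fx',(f@T).round(2),f.round(2),((p-np.array(env.get_eef_pos()))@T).round(4))
    if f@T>20: break
env.dwell(.5)
im,d,m=cam('side'); save('s12.png',cv2.resize(im[160:270,250:370],None,fx=5,fy=5,interpolation=cv2.INTER_CUBIC)); np.savez('s12.npz',im=im,d=d)
im,d,m=cam('top'); np.savez('t12.npz',im=im,d=d);save('t12.png',cv2.resize(im[100:220,270:390],None,fx=5,fy=5)); print(env.get_time(),env.get_force(),env.get_opening())
```

```text
0.04 fx 9.7 [ 9.88 -0.09 -5.87] 0.0366
0.041 fx 11.11 [11.33 -0.09 -6.02] 0.0376
0.042 fx 10.99 [10.94 -1.34 -6.37] 0.0385
0.043 fx 10.25 [10.39 -0.36 -6.08] 0.0395
0.044 fx 11.72 [11.86 -0.5  -6.83] 0.04
0.045 fx 14.12 [ 14.17  -1.21 -10.26] 0.0401
0.046 fx 18.71 [ 18.8   -1.44 -13.17] 0.0401
0.047 fx 21.12 [ 21.15  -2.02 -16.26] 0.0401
28.2333 [ 20.72812942  -1.72948419 -16.54542057] 0.1416473250699133
```

View pics/s12.png

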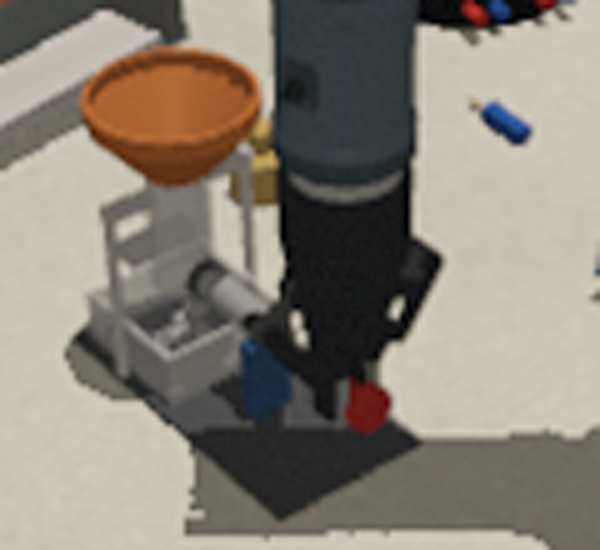

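View pics/t12.png

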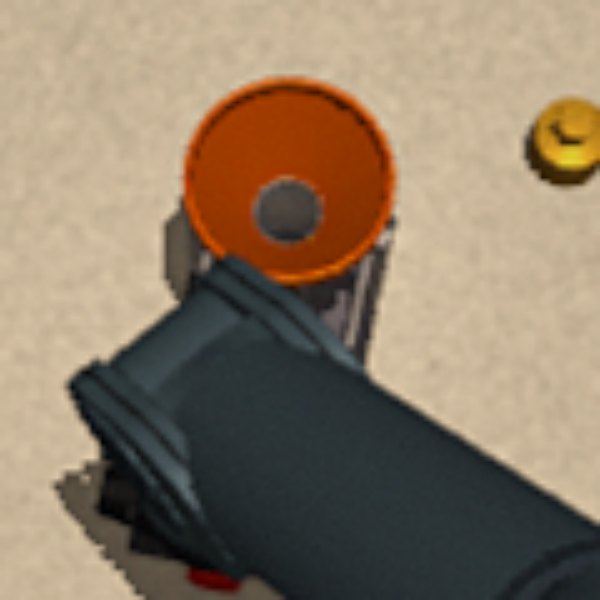

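Run:
```python
from h import *
p,q=ppose(.124,.073,1)
env.move_linear(p-T*.0452,q,v=.03); env.dwell(.5)
f=np.array(env.get_force()); print(f,((p-np.array(env.get_eef_pos()))@T),env.get_time())
im,d,m=cam('side'); a=cv2.resize(im[185:245,260:320],(500,500),interpolation=cv2.INTER_CUBIC)
b=cv2.resize(im[170:260,360:450],(300,300)); b=np.vstack([b,np.zeros((200,300,3),np.uint8)]); save('s13.png',np.hstack([a,b]))
```

```text
[ 14.67183393  -0.02046709 -10.75282916] 0.04008281490533381 28.9833
```

View pics/s13.png

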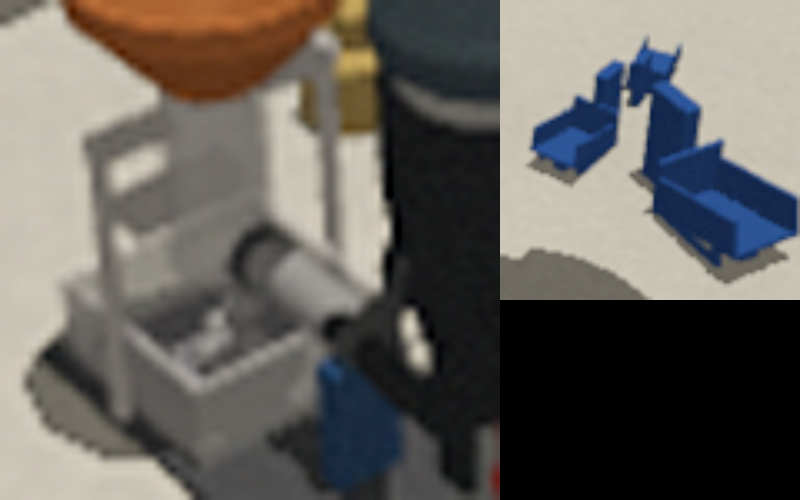

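The tube is empty and the balls lie in a cluster in the tray at about (205,340). The scoop stands upright and empty at (575,140). I hand in the job.

```bash
python3 -c "
from h import *
env.job_done(); print(env.get_time())"
```

```text
the job is handed in; nothing more can be done
the job is handed in; nothing more can be done
```

I poured the balls from the middle-sized blue scoop into the funnel and stood the empty scoop back upright where it came from. I then gripped the plunger neck, pulled it to its stop, and handed the job in at about 29 s of the 72 s allowed, still holding it.

- **Plunger:** The tool stopped advancing at 40.1 mm of travel while the pulling force rose from about 10 N to 21 N, so it is against the stop. I eased the target back slightly before handing in. That left the travel at 40.1 mm, with about 15 N along the pull and 11 N pressing down.
- **Balls:** After the pour, the scoop and funnel were empty, balls were visible in the tube, and none lay on the table. After the pull, the tube was empty and the balls were in the tray. They appeared as one cluster, so I could not count all four individually.
- **Scoop:** The last side picture shows it standing upright and empty.
- **Bystanders:** None looked disturbed in the pictures I viewed. I did not measure their positions again, and the last pictures did not cover all of them.

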